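# Lock the decorating wheel with the hex key

## Task

Take the orange-handled hex key out of its wooden stand, feel for the hex socket recessed in the slot of the blue brake block, and seat the key fully in it. Turn it clockwise, regrasping it every quarter turn or so, until the screw comes up hard and the red brake shoe is fully home against the rim of the decorating wheel. Leave the key standing in the socket, and do not disturb the vase on the wheel, the glaze jar, the mug or the bowl.

Things in the scene. Friction and masses are not known exactly. Their poses are not given: they have to be found in the camera images.
- brake_wheel: Fixed cast base with a blue brake block (110 x 80 x 48 mm high) and beside it a decorating wheel. Origin: on the table under the middle of the block; +y points from block to wheel, x runs along the slot in the block's cover, z up.
- wheel_mid (a point): Centre of the flat top of the decorating wheel (aluminium disc, 200 mm across), 45 mm above the table and 164 mm from the base's origin along its +y. The wheel does not turn.
- slot_mid (a point): Centre of the slot at the cover's top, 48 mm above the table; axes as brake_wheel. Slot 52 mm along x, 32 mm along y, 8 mm deep down to a dark steel nut plate that is bolted in a different place along x each time.
- slot_floor (a point): Centre of the slot's floor (the nut plate's top), 40 mm above the table. In the floor, on the slot's centre line but up to 9 mm either side of this point along x (unknown: feel for it), is a round well 28 mm across and 6 mm deep.
- socket_level (a point): On the slot's middle line, level with the well's bottom, 34 mm above the table: there the brass lock screw has its hex socket, concentric with the well, 23.2 mm across flats, 20 mm deep (bottom 14 mm above the table), its angle unknown. The key has 0.1 rad of play in it either way.
- shoe_face (a point): Middle of the brake shoe's red face (26 x 16 mm), 31 mm up. Turning the screw clockwise from above (about 0.2 N m; hard stop at home, where beyond about 1 N m the key may slip round) slides it along the base's +y, 4 mm per rad. Home on the rim its y from the base's origin is 63.8 mm; it starts 12 to 17 mm short (3.1 to 4.3 rad).
- key_grip (a point): Centre of the key's grip: orange block, square, 30 x 30 mm in plan and 40 mm high (z from 70 to 110 mm above the tip). z points up from tip to grip; x and y are normal to the grip's side faces. The key weighs about 0.2 kg.
- key_tip (a point): Foot of the key's steel hex shank, on the key's axis: 22 mm across flats (25.4 mm over corners), 70 mm long below the grip, its last 5 mm tapered to 16 mm across flats; two of the flats face the key's x and -x. Axes as key_grip.
- key_stand: Fixed wooden block 75 x 75 x 40 mm, origin under its centre; the key stands upright in its central round hole, 27 mm across and 30 mm deep, tip 10 mm above the table at the start.
- vase: Clay vase, 84 mm across and 110 mm tall, standing loose on the wheel; origin at the centre of its foot.
- glaze_jar: Grey-green glaze jar, 66 mm across and 72 mm tall, near the key stand; origin under its centre.
- mug: Pinkish unglazed mug, 80 mm across and 85 mm tall; origin under its centre.
- bowl: White bowl, 130 mm across and 60 mm tall; origin under its centre.
Mind the look-alikes: they are no part of the job. There is more than one size of the key_stand; the job needs the smaller.

How it is judged:
On the way, in this order (a step that is already met when the one before it is completed fails the run):
1. the key is lifted clear of its stand (z of key_tip in the frame of key_stand above 0.045 m and angle between key_tip's own z axis and vertical below 0.5 rad), for 0.1 s.
2. the key is seated in the hex socket while the shoe is still well short of the rim (z of key_tip in the frame of brake_wheel below 0.02 m and horizontal distance between key_tip and slot_mid below 0.014 m and angle between key_tip's own z axis and vertical below 0.15 rad and y of shoe_face in the frame of brake_wheel below 0.06 m), for 0.1 s.
3. with the key in the socket, the screw is turned until the shoe is home (z of key_tip in the frame of brake_wheel below 0.024 m and horizontal distance between key_tip and slot_mid below 0.014 m and y of shoe_face in the frame of brake_wheel above 0.0624 m), for 0.1 s.
At the end, for the whole second after the job is handed in: The shoe's face is within 1.4 mm of the wheel rim, and the key stands released in the hex socket, upright within 0.15 rad, its tip less than 24 mm above the table (at least 10 mm into the socket); the vase stands upright (all of step 3 and angle between key_tip's own z axis and vertical below 0.15 rad and angle between vase's own z axis and vertical below 0.1 rad); the robot touches nothing.
It fails at once if the vase is shifted by more than 20 mm or tipped (distance of vase from where it was at the start of the episode above 0.02 m or angle between vase's own z axis and vertical above 0.3 rad).
It fails at once if the glaze jar, mug or bowl is shifted by more than 25 mm (distance of any of glaze_jar, mug, bowl from where it was at the start of the episode above 0.025 m).
It also fails if it takes over 72 s, if anything falls off the work surface, if the arm or the gripper's body presses on something with over 40 N, if the wrist force passes 120 N, or if a joint passes its speed limit or range.

## Robot

A 6-joint arm with a two-finger parallel gripper is mounted at the origin on the work surface. World frame = base frame: x ahead of the robot, y to its left, z up, the work surface at z = 0. Lengths are in m, angles in rad, forces in N, time in s.
With the tool pointing down it reaches from about 0.15 to 0.775 m from the base axis. Payload 6.1 kg.
Tool frame: the origin (TCP) lies on the centre line of the jaws, within the pads' length; the fingertips stand 25 mm ahead of it and the grasp point (between the pads) lies 6 mm ahead of it; z points along the fingers, y is the direction in which the jaws open and shut (so a half turn about z gives the same grasp; the last joint's range is limited). The gripper opens to 85 mm and grips with 20 to 120 N. Pads are 22 mm wide; open, the fingers measure 114 mm over their backs; the gripper's body (76 mm by 85 mm) begins 54 mm behind the grasp point. The pads swing forward as they close: fully open they stand 13 mm farther back than shut.
Start: joints at [-1.277, 0.126, -0.04, 1.405, 0, 1.571], TCP at [0.152, -0.502, 0.256] pointing down, gripper open.
Joint ranges: [-2.72, 2.72], [-0.95, 1.95], [-1.27, 1.35], [-1.78, 2.02], [-1.46, 1.47], [-3.14, 3.14]. Speed limits (rad/s): [2.39, 2.39, 3.01, 3.14, 3.14, 3.14].

## Interface

Orientations are given as [roll, pitch, yaw] about the fixed x, y, z axes, in that order (R = Rz(yaw) Ry(pitch) Rx(roll)).
In Python, from rig import arm gives the robot as it stands. Calls block until the motion is done:
- arm.movep(position, orientation): joint-space move of the TCP to a pose.
- arm.line_to(position, speed=0.15, ori=None): straight line of the TCP; ori=None keeps the orientation; speed is the mean speed in m/s.
- arm.goto_joints(angles): joint-space move.
- arm.ungrasp() and arm.grasp(grasp_force=None): open the fingers fully, or close them until they stop; grasp_force is the grip in N (None keeps the last).
- arm.dwell(seconds).
- arm.solve_ik(position, orientation): joint angles nearest the present ones, or None.
- arm.read_camera(name): name is "scene" or "top" or "wrist"; returns the picture (420x560x3 uint8, blue, green, red); there is no depth.
- arm.camera_info(name): a dict with "fx", "fy", "cx", "cy" (pixels), "k1" (the pictures are not rectified: a ray, as slopes to the right and down, at radius r is drawn at 1 + k1 r^2 times it, then the intrinsics apply), "cam_to_world" (4x4, takes a point from camera to world coordinates). Camera axes: x right, y up, looking along -z (the intrinsics and any distortion apply to the point x, -y, -z); pixel columns grow to the right and rows downward; lengths in m; the calibration is good to about 2 mm. A picture is of the moment at which its call begins: read the wrist's pose just before it. camera_info takes no time and is no camera call; for the wrist camera it gives the pose at the moment of the call.
A pose or a line that the arm cannot do raises arm.Unreachable and nothing moves.
- arm.finish_job(): hands the job in, once; it reports no verdict.
Readings, each from a call of its own:
- arm.get_clock(): time.
- arm.get_joint_pos(): joint angles.
- arm.get_joint_vel(): joint speeds.
- arm.get_tau(): joint torques, N m.
- arm.get_eef_pos(): TCP position.
- arm.get_tool_rot(): TCP orientation.
- arm.get_force(): force on the tool from outside, world axes, zero at the start.
- arm.get_ft_torque(): the same for the moment, N m.
- arm.get_grip_width(): finger opening in m.
Only numpy, scipy, OpenCV 4.12 (cv2) and the standard library are available. Lean on these libraries where they do the work, as an engineer would, in place of code of your own. Each camera call takes 0.05 s, during which the arm holds its last target.

## Working session

There is one attempt and no reset: what is moved stays moved. The work goes in short steps, each a Python script; the robot and the scene stay as the last script left them, time stands still between calls to the robot, and variables do not carry over. Pictures are saved under pics/ and viewed, and the job is handed in when it is done.

```bash
ls; mkdir -p pics
python3 - <<'E'
from rig import arm
import cv2,numpy as np
np.set_printoptions(precision=4,suppress=True)
for n in ["scene","top","wrist"]:
    i=arm.camera_info(n); print(n,{k:(np.array(v) if k=="cam_to_world" else v) for k,v in i.items()})
    cv2.imwrite(f"pics/{n}0.png",arm.read_camera(n))
print(arm.get_clock(),arm.get_tool_rot(),arm.get_grip_width(),arm.get_force())
E
```

```text
pics
scene {'fx': 536.301321001179, 'fy': 536.301321001179, 'cx': 280.3881310204954, 'cy': 206.26772895090338, 'k1': 0.0060715789206974334, 'cam_to_world': array([[-0.432 , -0.4998,  0.7507,  1.3282],
       [ 0.9016, -0.218 ,  0.3737,  0.3426],
       [-0.0231,  0.8383,  0.5448,  0.6904],
       [ 0.    ,  0.    ,  0.    ,  1.    ]])}
top {'fx': 475.933364706131, 'fy': 475.933364706131, 'cx': 277.05738456795893, 'cy': 210.18617794837272, 'k1': -0.157868546300272, 'cam_to_world': array([[ 0.0299,  0.9975, -0.0633,  0.3766],
       [-0.999 ,  0.032 ,  0.0327, -0.0815],
       [ 0.0347,  0.0622,  0.9975,  1.0593],
       [ 0.    ,  0.    ,  0.    ,  1.    ]])}
wrist {'fx': 299.2747848332439, 'fy': 299.2747848332439, 'cx': 276.9510133998521, 'cy': 208.11972503175986, 'k1': -0.05875760829038551, 'cam_to_world': array([[ 0.2896,  0.9161,  0.2772,  0.2227],
       [-0.9571,  0.2778,  0.0817, -0.4811],
       [-0.0022, -0.289 ,  0.9573,  0.3726],
       [ 0.    ,  0.    ,  0.    ,  1.    ]])}
0.15 [-3.1404  0.      0.2938] 0.08563237875115574 [-0.1894  0.0183 -0.0384]
```

View pics/scene0.png

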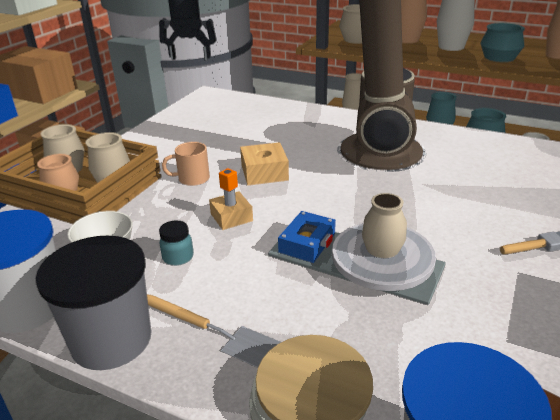

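View pics/top0.png

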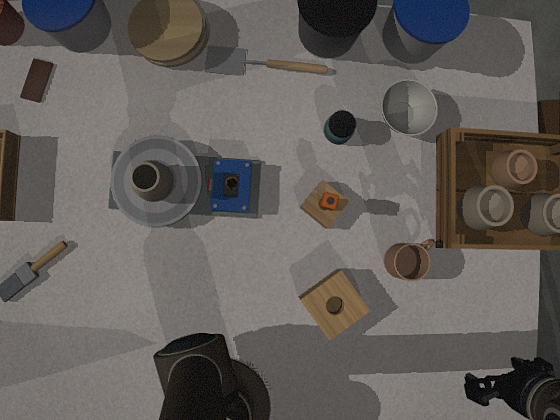

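View pics/wrist0.png

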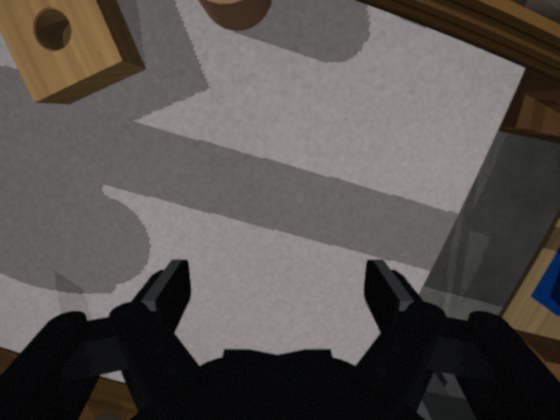

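The top view shows the key's orange grip at about (329,201), the blue block at (231,184) with its slot, and the vase at (150,178). The large decoy stand is at (334,304). I'll enlarge these next.

```bash
cat > h.py <<'E'
from rig import arm
import cv2,numpy as np
np.set_printoptions(precision=4,suppress=True)
def ray(info,u,v):
    K=info; xd=(u-K["cx"])/K["fx"]; yd=(v-K["cy"])/K["fy"]
    x,y=xd,yd
    for _ in range(30):
        s=1+K["k1"]*(x*x+y*y); x,y=xd/s,yd/s
    T=np.array(K["cam_to_world"]); return T[:3,3],T[:3,:3]@np.array([x,-y,-1])
def pix2w(info,u,v,z):
    o,d=ray(info,u,v); return o+d*(z-o[2])/d[2]
def proj(info,p):
    T=np.array(info["cam_to_world"]); c=T[:3,:3].T@(np.array(p)-T[:3,3])
    x,y=c[0]/-c[2],-c[1]/-c[2]; s=1+info["k1"]*(x*x+y*y)
    return np.array([info["cx"]+info["fx"]*x*s, info["cy"]+info["fy"]*y*s])
E
python3 - <<'E'
import cv2
a=cv2.imread("pics/top0.png")
cv2.imwrite("pics/tc1.png",cv2.resize(a[170:240,290:370],None,fx=8,fy=8,interpolation=cv2.INTER_CUBIC)[:, :])
cv2.imwrite("pics/tc2.png",cv2.resize(a[145:225,190:270],None,fx=7,fy=7,interpolation=cv2.INTER_CUBIC))
a=cv2.imread("pics/scene0.png")
cv2.imwrite("pics/sc2.png",cv2.resize(a[200:290,260:350],None,fx=6,fy=6,interpolation=cv2.INTER_CUBIC))
E
```

```text
(no output)
```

View pics/tc1.png

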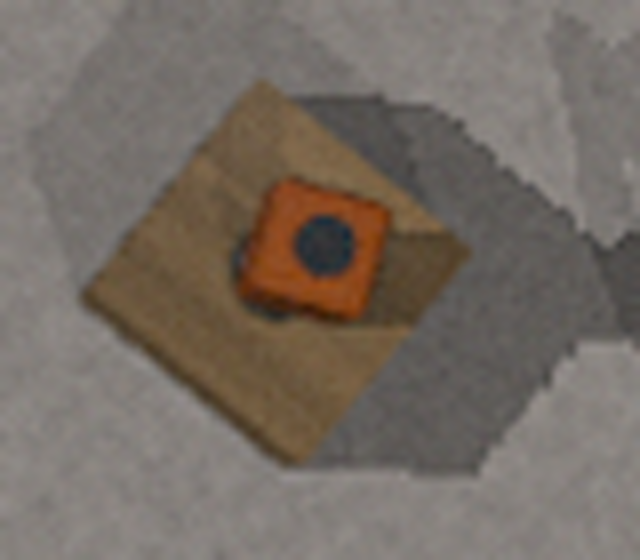

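View pics/tc2.png

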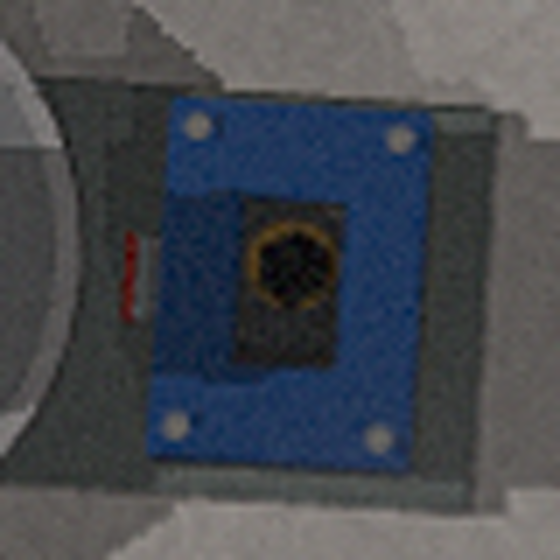

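View pics/sc2.png

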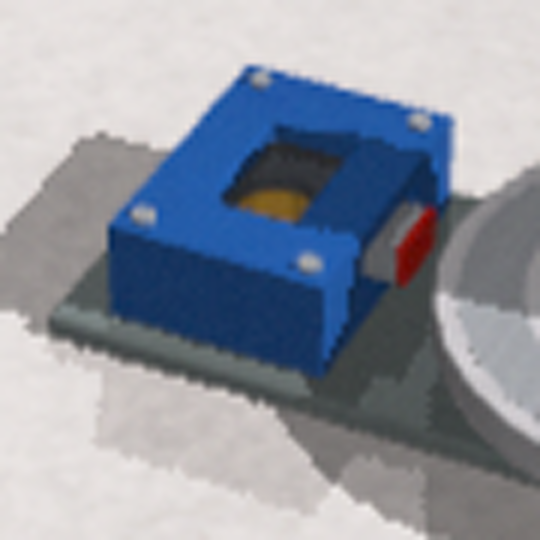

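```bash
cat > m.py <<'E'
from h import *
I=arm.camera_info("top")
def P(pts,s,u0,v0,z): return np.array([pix2w(I,x/s-0.5+0.5/s+u0,y/s-0.5+.5/s+v0,z) for x,y in pts])
def rep(n,q,):
    print(n,"mid",q.mean(0),"sides",[round(np.linalg.norm(q[i]-q[(i+1)%4]),4) for i in range(4)],"ang",[round(np.degrees(np.arctan2(*(q[(i+1)%4]-q[i])[[1,0]])),1) for i in range(4)])
rep("stand",P([(263,80),(470,250),(295,465),(82,292)],8,290,170,.04))
rep("grip",P([(285,180),(390,210),(358,320),(248,285)],8,290,170,.12))
rep("grip",P([(325,245)]*4,8,290,170,.12))
rep("block",P([(175,97),(433,112),(410,470),(148,457)],7,190,145,.048))
rep("bolts",P([(198,125),(401,139),(379,438),(175,425)],7,190,145,.048))
rep("slot",P([(243,197),(347,205),(335,367),(232,360)],7,190,145,.048))
rep("ring",P([(293,264)]*4,7,190,145,.034))
E
python3 m.py
```

```text
stand mid [ 0.459  -0.2166  0.04  ] sides [np.float64(0.0726), np.float64(0.0756), np.float64(0.0739), np.float64(0.076)] ang [np.float64(-127.6), np.float64(142.1), np.float64(52.7), np.float64(-38.8)]
grip mid [ 0.4585 -0.2165  0.12  ] sides [np.float64(0.0274), np.float64(0.0288), np.float64(0.0289), np.float64(0.0279)] ang [np.float64(-104.0), np.float64(165.0), np.float64(74.3), np.float64(-18.1)]
grip mid [ 0.4595 -0.2176  0.12  ] sides [np.float64(0.0), np.float64(0.0), np.float64(0.0), np.float64(0.0)] ang [np.float64(0.0), np.float64(0.0), np.float64(0.0), np.float64(0.0)]
block mid [ 0.4914 -0.0152  0.048 ] sides [np.float64(0.0792), np.float64(0.1101), np.float64(0.0797), np.float64(0.1108)] ang [np.float64(-91.5), np.float64(178.3), np.float64(89.0), np.float64(-1.9)]
bolts mid [ 0.4919 -0.0142  0.048 ] sides [np.float64(0.0623), np.float64(0.092), np.float64(0.0622), np.float64(0.0923)] ang [np.float64(-92.1), np.float64(177.8), np.float64(88.2), np.float64(-2.1)]
slot mid [ 0.4917 -0.0145  0.048 ] sides [np.float64(0.0319), np.float64(0.0498), np.float64(0.0314), np.float64(0.0501)] ang [np.float64(-92.6), np.float64(177.9), np.float64(87.9), np.float64(-1.6)]
ring mid [ 0.4989 -0.0145  0.034 ] sides [np.float64(0.0), np.float64(0.0), np.float64(0.0), np.float64(0.0)] ang [np.float64(0.0), np.float64(0.0), np.float64(0.0), np.float64(0.0)]
```

```bash
cat >> m.py <<'E'
print("shoe left edge, z.039",P([(124,275),(138,275)],7,190,145,.039))
print("vase top centre", P([(0,0)],1,147,176.5,.155))
E
python3 m.py | tail -3
python3 - <<'E'
from h import *
print(arm.get_joint_pos())
for n,p,y in [("look",[.43,-.0145,.12],0),("key",[.459,-.217,.2],-.274),("key2",[.459,-.217,.108],-.274),("ins",[.499,-.0145,.12],-.274),("ins90",[.499,-.0145,.12],1.3),("insm",[.499,-.0145,.12],-1.87)]:
    print(n,arm.solve_ik(p,[np.pi,0,y]))
t=arm.get_clock()
arm.movep([.43,-.0145,.12],[np.pi,0,0]); print(arm.get_clock()-t)
i=arm.camera_info("wrist"); im=arm.read_camera("wrist"); cv2.imwrite("pics/w1.png",im)
print(np.array(i["cam_to_world"]),proj(i,[.499,-.0145,.034]))
np.save("w1.npy",np.array(i["cam_to_world"]))
E
```

```text
shoe left edge, z.039 [[0.4932 0.037  0.039 ]
 [0.4934 0.0327 0.039 ]]
vase top centre [[0.4907 0.1405 0.155 ]]
[-1.277   0.1263 -0.0404  1.4054 -0.      1.5708]
look [-0.0337 -0.014  -0.4904  1.0945  0.      3.1079]
key [-0.4416  0.099  -0.193   1.2788  0.      2.974 ]
key2 [-0.4416  0.1366 -0.356   1.0782  0.      2.974 ]
ins [-0.029   0.1141 -0.3544  1.1022  0.     -2.8966]
ins90 [-0.029   0.1141 -0.3544  1.1022  0.      1.8125]
insm [-0.029   0.1141 -0.3544  1.1022  0.     -1.3006]
2.075
[[-0.0008  0.9574  0.2887  0.5041]
 [-1.     -0.0006 -0.0007 -0.0151]
 [-0.0005 -0.2887  0.9574  0.2372]
 [ 0.      0.      0.      1.    ]] [276.2257 126.3663]
```

View pics/w1.png

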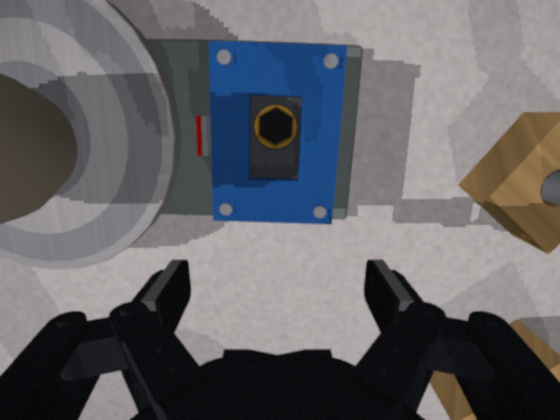

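Run:
```python
import cv2,numpy as np
a=cv2.imread("pics/w1.png")[90:190,235:335]
a=(255*(a/255.)**.6).astype('uint8')
cv2.imwrite("pics/w1c.png",cv2.resize(a[10:62,10:72],None,fx=12,fy=11.5,interpolation=cv2.INTER_CUBIC)[:590])
cv2.imwrite("pics/w1c.png",cv2.resize(a[10:60,15:65],None,fx=12,fy=12,interpolation=cv2.INTER_CUBIC))
```

```text
(no output)
```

View pics/w1c.png

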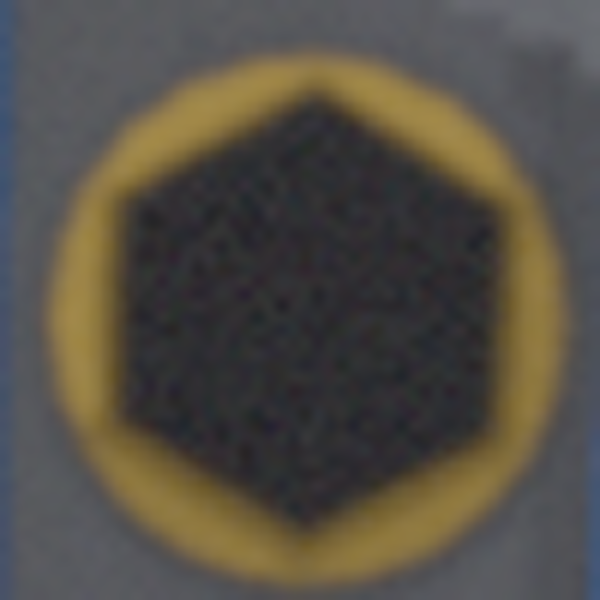

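The wrist crop shows the hex socket clearly: corners at (318,85), (505,205), (490,435), (305,535), (115,425) and (122,190), inside the brass ring.

Run:
```python
from h import *
i=arm.camera_info("wrist"); print(np.abs(np.array(i["cam_to_world"])-np.load("w1.npy")).max())
q=np.array([pix2w(i,x/12-.46+250,y/12-.46+100,.034) for x,y in [(318,85),(505,205),(490,435),(305,535),(115,425),(122,190)]])
c=q.mean(0); print("c",c, np.linalg.norm((q-c)[:,:2],axis=1), np.degrees(np.arctan2((q-c)[:,1],(q-c)[:,0]))%60)
print("ring", pix2w(i,307/12-.46+250,318/12-.46+100,.034))
# block top corners and slot and shoe
B=np.array([pix2w(i,u,v,.048) for u,v in [(209,41),(347,44),(332,223),(214,222)]]);print(B,B.mean(0))
B=np.array([pix2w(i,u,v,.048) for u,v in [(224,57),(331,61),(320,212),(226,209)]]);print("bolts",B.mean(0))
for u in (196,201): print(pix2w(i,u,136,.039))
```

```text
0.0002662982189060232
c [ 0.4994 -0.014   0.034 ] [0.012  0.0121 0.0119 0.012  0.0123 0.0121] [57.587  58.4117 56.91   58.7514 58.9317 57.0413]
ring [ 0.4992 -0.0139  0.034 ]
[[ 0.5477  0.024   0.048 ]
 [ 0.546  -0.0556  0.048 ]
 [ 0.4366 -0.052   0.048 ]
 [ 0.4373  0.0273  0.048 ]] [ 0.4919 -0.0141  0.048 ]
bolts [ 0.4916 -0.014   0.048 ]
[0.4933 0.0375 0.039 ]
[0.4933 0.0343 0.039 ]
```

Run:
```python
from h import *
arm.movep([.459,-.217,.2],[np.pi,0,2.868]); print(arm.get_clock(),arm.get_joint_pos())
i=arm.camera_info("wrist"); im=arm.read_camera("wrist"); cv2.imwrite("pics/w2.png",im)
print(proj(i,[.459,-.217,.12]))
```

```text
5.0333 [-0.4415  0.099  -0.1932  1.2788  0.     -0.1678]
[276.5807 227.3285]
```

View pics/w2.png

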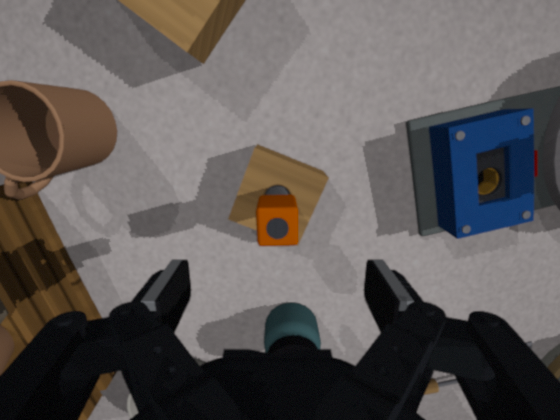

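The grip's top centre is at (277.5,228), against a predicted (276.6,227.3), and it's square to the jaws. Next: descend, grasp and lift.

Run:
```python
from h import *
arm.line_to([.459,-.217,.106],speed=.12); print(arm.get_clock(),arm.get_force())
arm.grasp(60); print(arm.get_clock(),arm.get_grip_width(),arm.get_force(),arm.get_eef_pos())
arm.line_to([.459,-.217,.175],speed=.12); print(arm.get_clock(),arm.get_force(),arm.get_ft_torque())
cv2.imwrite("pics/s3.png",arm.read_camera("scene"))
cv2.imwrite("pics/s3c.png",cv2.resize(cv2.imread("pics/s3.png")[120:240,180:280],None,fx=6,fy=5,interpolation=cv2.INTER_CUBIC))
i=arm.camera_info("wrist"); cv2.imwrite("pics/w3.png",arm.read_camera("wrist"))
```

```text
6.0167 [0.3802 0.2904 0.1005]
6.5667 0.02965110037807218 [-1.1464  0.0485  2.4577] [ 0.4593 -0.2171  0.1065]
7.2917 [-0.1057  0.0973 -1.5732] [0.012  0.0486 0.0266]
```

View pics/s3c.png

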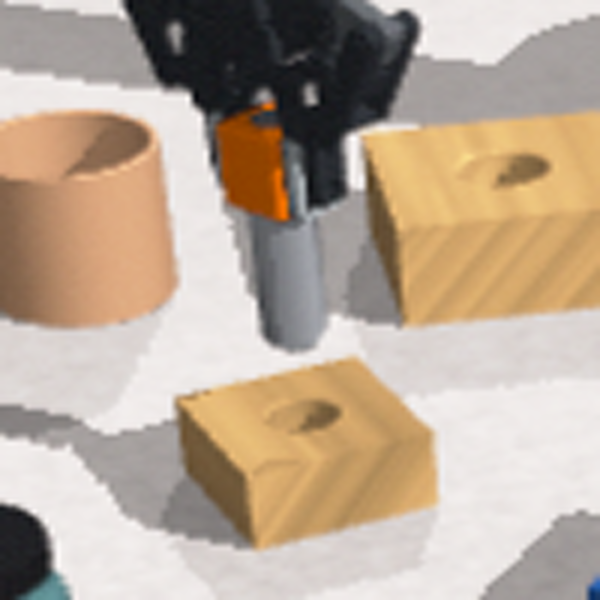

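View pics/w3.png

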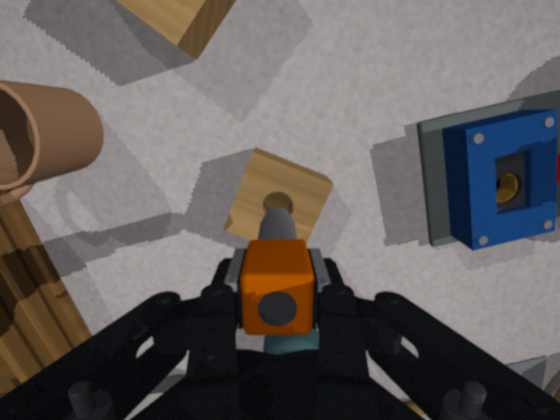

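The key is lifted clear and held. I'll crop the shank in the wrist view at (278,225) to see whether a flat or a corner faces the camera.

Run:
```python
import cv2,numpy as np
a=cv2.imread("pics/w3.png")[185:345,230:326]
a=(255*(a/255.)**.6).astype('uint8')
cv2.imwrite("pics/w3c.png",cv2.resize(a[:75],None,fx=8,fy=8,interpolation=cv2.INTER_CUBIC))
```

```text
(no output)
```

View pics/w3c.png

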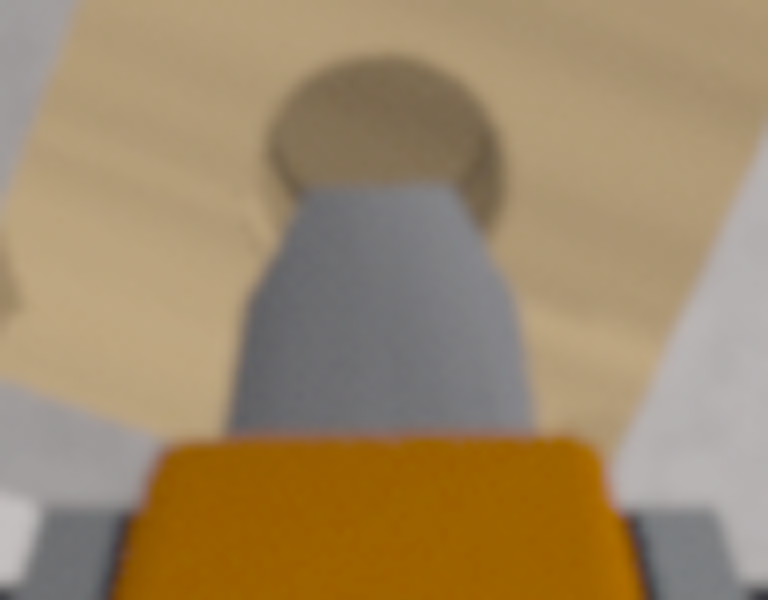

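Run:
```python
from h import *
x,y=.4992,-.0142
arm.movep([x,y,.165],[np.pi,0,2.583]); print(arm.get_clock(),arm.get_joint_pos(),arm.get_force())
arm.line_to([x,y,.136],speed=.08)
i=arm.camera_info("wrist"); cv2.imwrite("pics/w4.png",arm.read_camera("wrist"))
print(arm.get_clock(),arm.get_force())
f0=np.array(arm.get_force())
for z in np.arange(.134,.1085,-.002):
    arm.line_to([x,y,z],speed=.04); f=np.array(arm.get_force()); p=np.array(arm.get_eef_pos())
    print(round(z,4),p,f-f0,round(arm.get_clock(),2))
    if np.linalg.norm(f-f0)>12: break
```

```text
8.2333 [-0.0289  0.0941 -0.2765  1.2009 -0.0006  0.5289] [ 0.1012  0.4617 -2.0176]
8.7917 [ 0.0822 -1.2799 -0.6078]
0.134 [ 0.4993 -0.0142  0.1342] [-1.0263  0.9248 -0.9119] 9.04
0.132 [ 0.4991 -0.0142  0.1319] [ 0.4514  1.17   -1.1948] 9.29
0.13 [ 0.4991 -0.0142  0.1298] [ 0.0435  1.2155 -1.3047] 9.54
0.128 [ 0.4991 -0.0142  0.1278] [ 0.1575  1.4419 -1.6748] 9.79
0.126 [ 0.4991 -0.0142  0.1259] [-0.1319  1.3085 -1.8352] 10.04
0.124 [ 0.499  -0.0142  0.1238] [ 0.1703  1.9406 -1.3715] 10.29
0.122 [ 0.499  -0.0142  0.1217] [-1.0445  2.5437 -1.7895] 10.54
0.12 [ 0.499  -0.0141  0.1198] [-0.874   2.2516 -2.0022] 10.79
0.118 [ 0.4991 -0.0142  0.1178] [-1.6208  2.265  -2.611 ] 11.04
0.116 [ 0.4991 -0.0142  0.1158] [-0.0841  2.4301 -1.368 ] 11.29
0.114 [ 0.4991 -0.0142  0.1137] [-2.4786  1.581  -2.1709] 11.54
0.112 [ 0.4991 -0.0142  0.1117] [-1.2117  1.9722 -1.4044] 11.79
0.11 [ 0.4992 -0.0141  0.1105] [-3.7944  3.3217  4.8539] 12.04
```

View pics/w4.png

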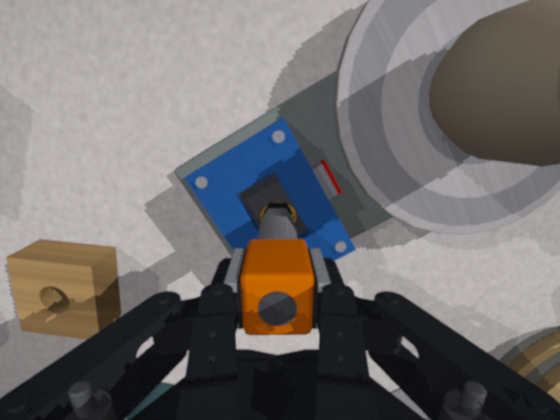

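```bash
cat > t.py <<'E'
from h import *
def turn(d,step,lim,f0=None):
    q=np.array(arm.get_joint_pos()); a0=q[5]; tgt=a0+d; a=a0
    t0=np.array(arm.get_ft_torque())[2]
    while a<tgt-1e-6:
        a=min(a+step,tgt); q[5]=a; arm.goto_joints(list(q))
        m=np.array(arm.get_ft_torque()); print("j6",round(a,3),"Mz",round(m[2],3),"d",round(m[2]-t0,3),"F",np.array(arm.get_force()),"t",round(arm.get_clock(),2))
        if abs(m[2])>lim: print("LIMIT"); return True
    return False
E
python3 - <<'E'
from t import *
turn(1.57,.393,.8)
print(arm.get_eef_pos(),arm.get_ft_torque())
i=arm.camera_info("wrist"); cv2.imwrite("pics/w5.png",arm.read_camera("wrist"))
cv2.imwrite("pics/s5.png",cv2.resize(arm.read_camera("scene")[170:300,240:450],None,fx=3.5,fy=3.5))
E
```

```text
j6 0.923 Mz -0.028 d -0.031 F [-4.982   1.6883  3.6184] t 12.51
j6 1.316 Mz -0.042 d -0.044 F [-4.2785  2.5657  2.3398] t 12.97
j6 1.709 Mz -0.052 d -0.055 F [-3.8107  2.2531  2.7621] t 13.44
j6 2.1 Mz -0.032 d -0.035 F [-3.5985  3.6467  2.9124] t 13.9
[ 0.4989 -0.0139  0.1105] [ 0.7778  1.1392 -0.0321]
```

View pics/s5.png

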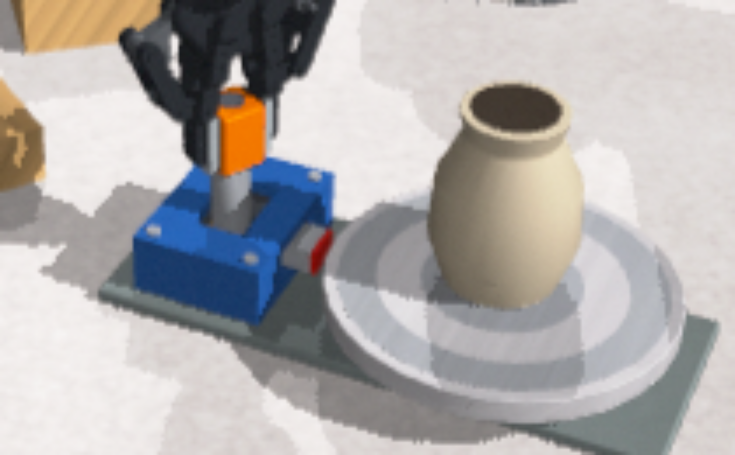

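The shank is in the socket and the red shoe has clearly moved out toward the rim. Next I'll regrasp and do the second stroke.

```bash
cat >> t.py <<'E'
def regrasp(back=1.5708,x=.4991,y=-.0141,z=.1105):
    arm.ungrasp()
    q=np.array(arm.solve_ik([x,y,z],[np.pi,0,arm.get_tool_rot()[2]]))
    q[5]=arm.get_joint_pos()[5]-back; arm.goto_joints(list(q))
    print("open",arm.get_force(),arm.get_ft_torque(),round(arm.get_clock(),2))
    arm.grasp(60); print("w",arm.get_grip_width(),arm.get_force(),arm.get_ft_torque(),arm.get_eef_pos(),round(arm.get_clock(),2))
E
python3 - <<'E'
from t import *
regrasp()
turn(1.57,.262,.5)
print(arm.get_eef_pos(),arm.get_ft_torque())
cv2.imwrite("pics/s6.png",cv2.resize(arm.read_camera("scene")[170:300,240:450],None,fx=3.5,fy=3.5))
i=arm.camera_info("wrist"); cv2.imwrite("pics/w6.png",arm.read_camera("wrist"))
E
```

```text
open [-1.0496 -0.3974 -0.7497] [-0.0444  0.0581 -0.    ] 15.98
w 0.02974463531437045 [-1.0624 -0.3702  2.3541] [-0.074   0.2508  0.0389] [ 0.4991 -0.0141  0.1107] 16.53
j6 0.791 Mz -0.028 d -0.067 F [-0.7508  0.0571  1.3136] t 16.89
j6 1.053 Mz -0.055 d -0.094 F [-1.3772 -0.931   2.2707] t 17.25
j6 1.315 Mz -0.0 d -0.039 F [-2.1075 -1.058   3.5608] t 17.61
j6 1.577 Mz -0.027 d -0.066 F [-3.0046  0.2707  4.211 ] t 17.97
j6 1.839 Mz -0.043 d -0.082 F [-4.0002 -0.294   5.0325] t 18.32
j6 2.099 Mz 0.006 d -0.033 F [-3.9271 -0.9286  5.2879] t 18.68
[ 0.4988 -0.0141  0.1107] [-0.224   1.2413  0.0057]
```

View pics/s6.png

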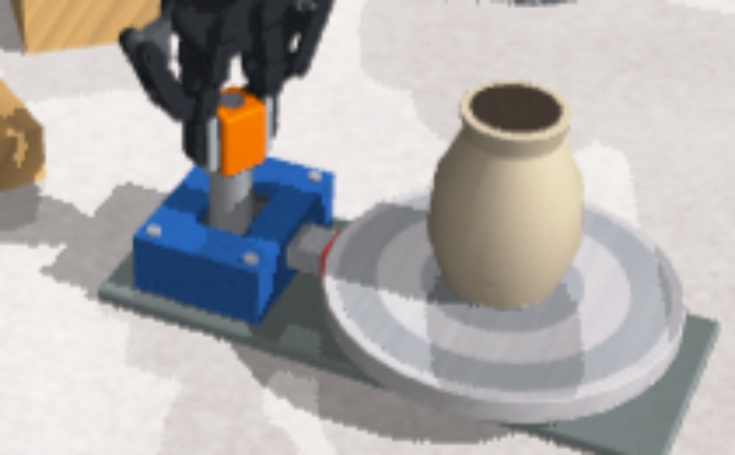

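View pics/w6.png

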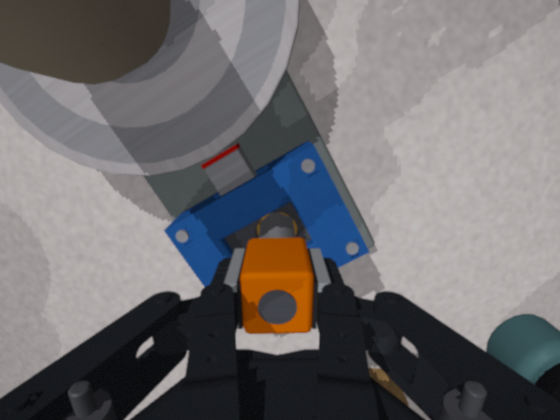

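Shoe is near the rim. Third stroke in fine steps, watching both Mz and joint 6's torque and position error.

Run:
```python
from t import *
regrasp()
q=np.array(arm.get_joint_pos()); a0=q[5]; a=a0
print("tau6",arm.get_tau()[5])
for k in range(14):
    a+=.1; q[5]=a; arm.goto_joints(list(q))
    m=arm.get_ft_torque(); tq=arm.get_tau()[5]; j=arm.get_joint_pos()[5]
    print(round(a-a0,2),"err",round(a-j,4),"Mz",round(m[2],3),"tau6",round(tq,3),round(arm.get_clock(),2))
    if abs(m[2])>.4: break
cv2.imwrite("pics/s7.png",cv2.resize(arm.read_camera("scene")[170:300,240:450],None,fx=3.5,fy=3.5))
i=arm.camera_info("wrist"); cv2.imwrite("pics/w7.png",arm.read_camera("wrist"))
```

```text
open [ 0.5017  0.0926 -0.3648] [ 0.0018 -0.0099 -0.0254] 20.77
w 0.029596507242161472 [-0.2956  0.6458  1.5968] [0.0007 0.1723 0.012 ] [ 0.4991 -0.0141  0.1107] 21.32
tau6 0.04482405376620591
0.1 err 0.0023 Mz -0.051 tau6 0.159 21.57
0.2 err 0.0041 Mz 0.213 tau6 0.307 21.82
0.3 err 0.0048 Mz 0.656 tau6 0.709 22.07
```

View pics/s7.png

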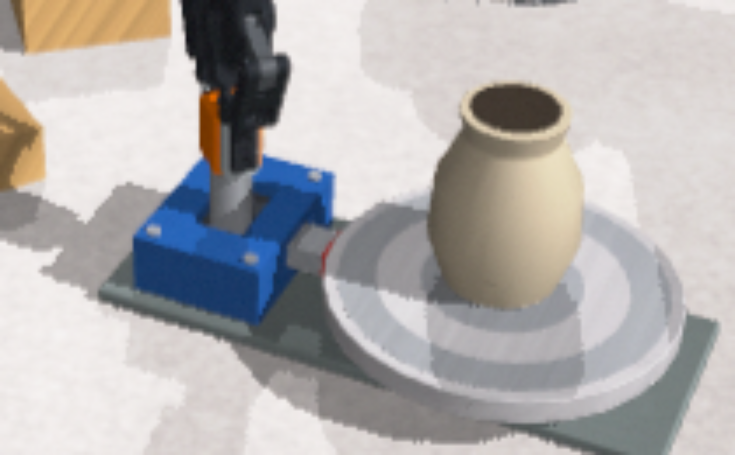

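View pics/w7.png

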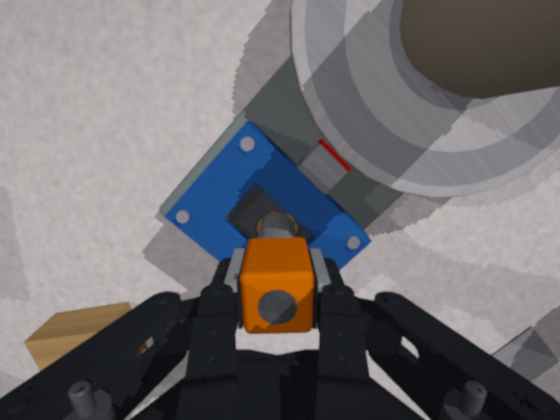

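Run:
```python
import cv2
a=cv2.imread("pics/w7.png")[120:210,270:380]
cv2.imwrite("pics/w7c.png",cv2.resize(a,None,fx=7,fy=6.6,interpolation=cv2.INTER_CUBIC))
cv2.imwrite("pics/w7c.png",cv2.resize(a[:85],None,fx=7,fy=7,interpolation=cv2.INTER_CUBIC))
```

```text
(no output)
```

View pics/w7c.png

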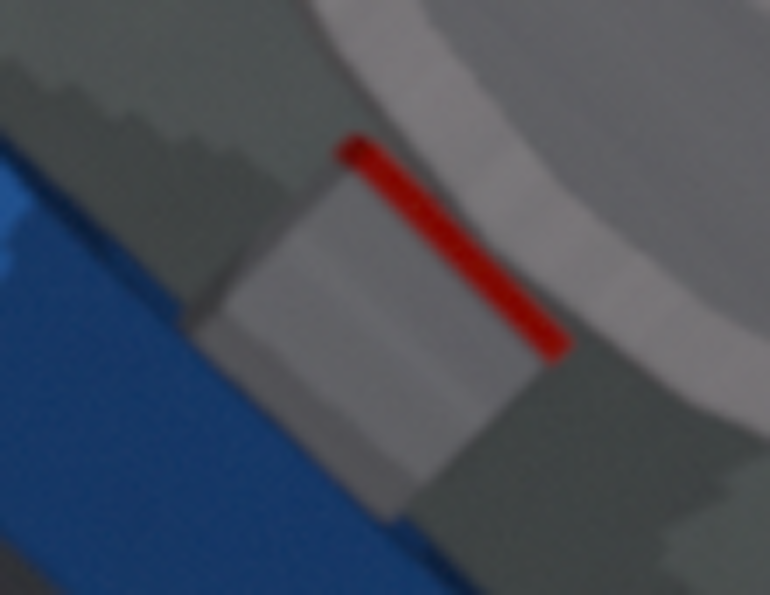

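Run:
```python
from h import *
i=arm.camera_info("wrist")
o=np.array([.4917,-.0142]); th=np.radians(-2.0); ey=np.array([-np.sin(th),np.cos(th)])
for x,y in [(372,135),(575,345),(345,160),(550,362)]:
    p=pix2w(i,x/7-.43+270,y/7-.43+120,.039); print(p,(p[:2]-o)@ey)
# block edge near the shoe and bolts, same picture for reference
for u,v in [(247,144),(183,216),(353,242)]:
    p=pix2w(i,u,v,.048); print("bolt",p,(p[:2]-o)@ey)
print(arm.get_ft_torque(),arm.get_tau()[5],arm.get_clock())
```

```text
[0.4802 0.0508 0.039 ] 0.06454421655222176
[0.507  0.0494 0.039 ] 0.06414171128892152
[0.4799 0.0476 0.039 ] 0.061370951790363934
[0.5064 0.0468 0.039 ] 0.06150330620687442
bolt [0.4472 0.0187 0.048 ] 0.03131856996266583
bolt [ 0.445  -0.0427  0.048 ] -0.030110889837264104
bolt [0.5391 0.0158 0.048 ] 0.0316296860904524
[-0.2802  0.2157  0.6645] 0.6414039060473442 22.1667
```

The shoe face measures y ≈ 64.3 mm, or about 63.8 mm after the bolts' +0.5 mm offset, which is home. Torque also climbed to a firm 0.66 N m. Next: release, retreat and check.

Run:
```python
from h import *
arm.ungrasp(); print(arm.get_force(),arm.get_ft_torque(),arm.get_clock())
p=arm.get_eef_pos(); arm.line_to([p[0],p[1],.21],speed=.1)
i=arm.camera_info("wrist"); im=arm.read_camera("wrist"); cv2.imwrite("pics/w8.png",im)
cv2.imwrite("pics/s8.png",cv2.resize(arm.read_camera("scene")[170:300,240:450],None,fx=3.5,fy=3.5))
print(arm.get_clock(),arm.get_force(),arm.get_eef_pos(),"pred top",proj(i,[.4992,-.0142,.124]))
```

```text
[ 0.3778  0.6295 -0.2847] [ 0.0123 -0.0116 -0.035 ] 22.75
23.9917 [ 0.2241  0.0214 -0.7038] [ 0.4987 -0.0141  0.2092] pred top [277.0175 225.3836]
```

View pics/w8.png

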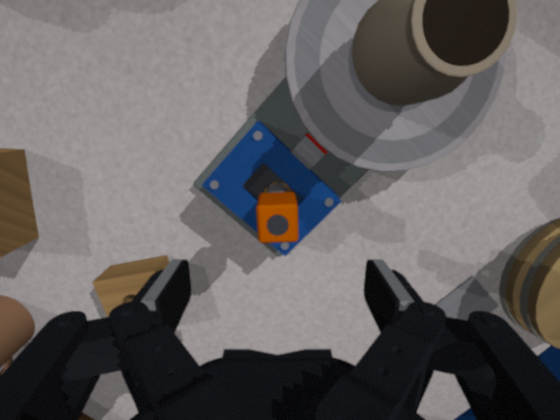

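View pics/s8.png

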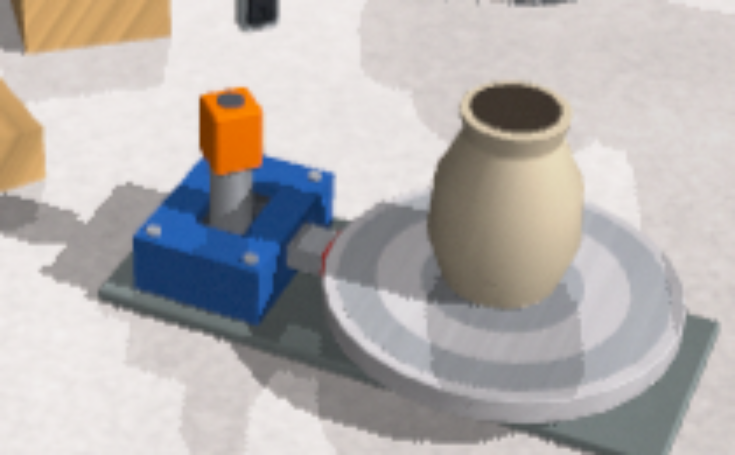

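Run:
```python
import cv2
a=cv2.imread("pics/w8.png")[120:170,285:345]
cv2.imwrite("pics/w8c.png",cv2.resize(a,None,fx=12,fy=12,interpolation=cv2.INTER_CUBIC))
```

```text
(no output)
```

View pics/w8c.png

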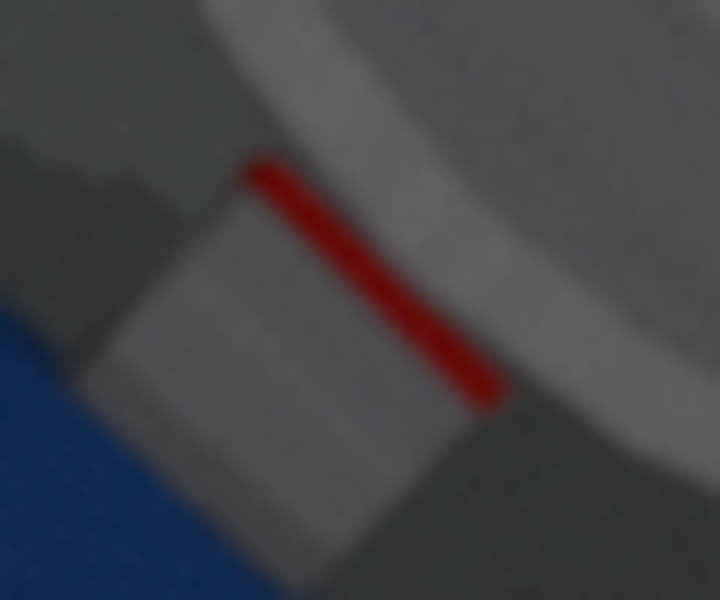

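The shoe's outer edge runs from (275,155) to (510,385) in the crop, right up against the rim. The key's top is at (278,225) as predicted, so it's upright and seated. Handing in.

Run:
```python
from h import *
i=arm.camera_info("wrist")
o=np.array([.4917,-.0142]); th=np.radians(-2.0); ey=np.array([-np.sin(th),np.cos(th)])
for x,y in [(275,155),(510,385)]:
    p=pix2w(i,x/12-.46+285,y/12-.46+120,.039); print((p[:2]-o)@ey)
for u,v in [(258,135),(214,185),(329,202),(285,246)]: print("bolt",(pix2w(i,u,v,.048)[:2]-o)@ey)
print(arm.finish_job(),arm.get_clock())
```

```text
0.06453488884058088
0.06458969820754999
bolt 0.03199271187525639
bolt -0.031016280100009334
bolt 0.0317926091902507
bolt -0.030710450944665166
the job is handed in; nothing more can be done
the job is handed in; nothing more can be done
```

The brake shoe is home on the rim and the key is standing released in the socket. I handed the job in at about 24 s of the 72 s; no verdict is reported.

**What I did:** I took the key from the smaller stand. I found the well and the socket's hex angle in the wrist camera, not by sweeping with the key, then lowered in 2 mm steps watching the force. The key reached the socket floor on the first try, with its tip about 14 mm above the table. I turned it clockwise in two quarter-turn strokes and a final 0.3 rad, regrasping twice, then released it and withdrew straight up.

**Last checks:**
- **Hard stop:** the moment rose from about 0.2 to 0.66 N m at the end, below the 1 N m slip limit.
- **Shoe:** its face measures 64.0–64.6 mm from the base's origin along +y. The bolts in the same views show a camera offset of about +0.5 mm, so this agrees with the 63.8 mm home position. The close-up shows it against the rim.
- **Key:** its top is within 1 px of where an upright, fully seated key should appear. The force after release was near zero.
- **Loose objects:** the vase stands as before in the camera views. The arm never went near the mug or bowl, and I saw no contact with the jar, but I did not measure those three afterwards.

**One disagreement:** while sliding the shoe, the wrist moment read only 0.03–0.05 N m against the roughly 0.2 N m you gave. I relied on the pictures of the shoe to confirm it was moving.

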